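# Back the strap roller off by one notch

## Robot

A 7-joint arm with a two-finger parallel gripper is mounted at the origin on the work surface. World frame = base frame: x ahead of the robot, y to its left, z up, the work surface at z = 0. Lengths are in m, angles in rad, forces in N, time in s.
With the tool pointing down it reaches from about 0.35 to 0.9 m from the base axis. Payload 8.1 kg.
Tool frame: the origin (TCP) lies at the very end of the fingers, on their centre line; the grasp point (between the pads) lies grip_point_offset behind it (grip_point_offset is the distance from the TCP to the grasp point, in m); z points along the fingers, y is the direction in which the jaws open and shut (so a half turn about z gives the same grasp; the last joint's range is limited). The gripper opens to 92 mm and grips with 3 to 60 N. Pads are 19 mm wide; open, the fingers measure 130 mm over their backs; the gripper's body (75 mm by 190 mm) begins 47 mm behind the grasp point.
Start: joints at [1.05, 0.434, 0.025, 1.573, -0.012, 1.134, -0.075], TCP at [0.254, -0.571, 0.227] pointing down, gripper open.
Joint ranges: [-2.62, 2.62], [-0.44, 2.09], [-1.27, 1.32], [0.08, 2.57], [-1.32, 4.46], [0.12, 2], [-2.74, 2.74]. Speed limits (rad/s): [2.22, 2.22, 3.01, 3.01, 3.14, 3.14, 3.14].

## Interface

Orientations are given as a rotation vector (axis times angle).
In Python, from cell import * gives the robot as it stands.
- The arm moves only by the tool drive_tool, never from a script. Its argument "increments" is a list of rows, each an object of numbers: "grip": the gripper's target within -1 to 1 (shut at 1, half-way at 0, fully open at -1); "tx", "ty", "tz": the shift along the world's x, y, z normalised to -1 to 1, where 1 is 400 mm; "turn": the turn about the world's z normalised to -1 to 1, where 1 is 60 degrees. In form: [{"grip": .., "tx": .., "ty": .., "tz": .., "turn": ..}, ...]. A call has 1 to 20 rows; each row is the pose to reach, as a shift and turn from the pose measured when the call began; what a row does not reach only later rows make up. A row lasts 1/10 s, in which the tool goes at most 50 mm and 8.59 degrees, less where a joint would pass 70% of its speed; a pose out of reach is approached as far as the arm can. A call with a number of a shift or a turn outside -1 to 1 is refused whole. A call with a gripper value outside its range is refused whole. The fingers move at their own pace and stop on an object; "newtons" is the grip in N (left out, the last holds). Time passes only in rows, so rows that repeat a pose let the fingers close. It gives the time, the measured TCP pose, the force and the opening at its end, in the units of the state.
- observe(): the state, without advancing time (a new reading comes with each control period).
- get_image(name): name is "scene" or "side" or "wrist"; returns the picture (384x512x3 uint8, red, green, blue); there is no depth.
- camera_info(name): a dict with "fx", "fy", "cx", "cy" (pixels), "eye" and "rotation" of the camera in the world; the wrist camera has in their place "hand_eye" (4x4, takes a point from camera to tool coordinates, whose origin is the TCP and whose axes are the flange's). Camera axes: x right, y down, z forward; pixel columns grow to the right and rows downward; lengths in m; the calibration is good to about 2 mm. A picture is of the moment at which its call begins: read the wrist's pose just before it. camera_info takes no time and is no camera call.
- sign_off(): hands the job in, once; it reports no verdict.
The state is a dict: "clock": time; "joints": joint angles; "dq": joint speeds; "joint_efforts": joint torques, N m; "position": TCP position; "ee_rot": TCP orientation; "force": force on the tool from outside, world axes, zero at the start; "ft_torque": the same for the moment, N m; "width": opening from 0.0 (shut) to 1.0 (fully open).
Only numpy, scipy, OpenCV 4.12 (cv2) and the standard library are available. Lean on these libraries where they do the work, as an engineer would, in place of code of your own. Each camera call takes 0.05 s, during which the arm holds its last target. There are 200 camera calls.

## Task

The strap roller has been wound one notch too far. With a fingertip push the pawl's red tab away from the robot so that the pawl lifts well clear of the toothed wheel, then push the uppermost black-ended bar the same way (away from the robot) to turn the wheel backward by exactly one notch (one tooth), and finally push the tab back again until the pawl is fully seated in that next notch. Leave the loose things on the bench where they are.

Things in the scene. Friction and masses are not known exactly. Their poses are not given: they have to be found in the camera images.
- stretcher: blue steel frame of the strap roller, fixed to the bench; base plate 240 x 270 x 10. Origin on the bench top, straight below the toothed wheel's centre; z up, y along the axle (bars at the -y end, wooden roller at the +y end), x away from the robot side (turned up to 0.35 rad). Blue upright plates at y = 22 and 145 rise to 150, a narrow one at x = 85, y = 22 by the pawl pin to 169
- axle (a point): centre of the toothed wheel, 120 above the bench, on the level axle (the frame's y). The wheel is 16 thick, 112 across the tips, 89 across the roots, with 12 saw teeth: one notch = 30 deg = 0.524 rad
- pivot (a point): centre of the pawl's level pivot pin (along the frame's y): in the machine's frame x = 85, y = 0, height 152
- wheel (a joint): turning of wheel, roller and bars, rad; grows turning backward (top to the frame's +x). 0: a tooth face touches the seated pawl, which stops it; starts at -0.15 to -0.01 (play in a notch 0.18). Next notch: 0.34 to 0.52, aim at 0.45. Stiff: stays where left, 3 N at a bar end moves it. Left a little short, the pawl pushed down on a tooth's sloping back draws it on; left too far, the nose lands on a tooth tip
- pawl (a joint): swing of the pawl, rad: 0 fully seated in a notch (its start), grows as the tab moves to the frame's +x and the nose lifts; the nose is clear of the tooth tips from about 0.2; stop at 0.9. A stiff pivot: it stays where it is left, lifted or not; about 3 N on the tab moves it either way
- tab (a point): centre of the pawl's red finger tab: 10 thick along the frame's x, 30 wide along y, 34 tall, standing upright when the pawl is seated, 55 above the pivot pin (so 207 above the bench; its top is at 224)
- nose (a point): the pawl's nose: centre of its round steel tip (radius 4), 70 from the pivot pin on the side of the wheel
- bar_end (a point): centre of the black ball (20 across) at the end of the uppermost of the four push bars. Each bar is a steel rod 12 across; the ball's centre is 92 from the axle; all bars lie in the frame's plane y = -65. At the start this bar leans 13 to 22 deg from upright to the frame's -x, one notch later 7 to 17 deg to +x
- hammer: loose hammer, steel head and wooden handle, 270 long, lying on the bench to the left of the machine; origin under its middle
- dye: loose amber glass dye bottle, 42 across, 85 tall, standing to the right of the machine; origin at its foot
- spool: loose dark wooden spool, 44 across, 55 tall, standing to the right of the machine; origin at its foot
- wax: loose aluminium wax tin, 60 across, 35 tall, beyond the machine; origin at its foot
- buckle_ring: loose flat brass ring, 48 across, 8 tall, beyond the machine; origin at its underside
- slicker: loose wooden block 90 x 40 x 26 lying on the machine's base plate on the robot's side; origin under its middle
- awl: loose awl with a dark wooden handle, 150 long, lying to the right of the machine; origin under its middle

How it is judged:
On the way, in this order (a step that is already met when the one before it is completed fails the run):
1. the pawl is lifted well clear of the teeth (0.28 rad or more) while the wheel is still in its first notch (value of joint pawl above 0.28 rad and value of joint wheel between -0.25 and 0.1 rad), for 0.1 s.
2. with the pawl still up (over 0.2 rad) the wheel is turned backward towards the next notch (0.2 to 0.56 rad) (value of joint each of pawl, wheel above 0.2 rad and value of joint wheel below 0.56 rad), for 0.2 s.
At the end, for the whole second after the job is handed in: The pawl is fully seated again (within 0.03 rad) in the next notch: the wheel stands one notch, give or take the play (0.27 to 0.56 rad), backward of the zero of its joint; both are at rest, and every loose thing is within 25 mm of where it was (value of joint pawl below 0.03 rad and value of joint wheel between 0.27 and 0.56 rad and velocity of joint wheel between -0.05 and 0.05 rad/s and velocity of joint pawl between -0.05 and 0.05 rad/s and distance of each of hammer, dye, spool, wax, buckle_ring, slicker, awl from where it was at the start of the episode below 0.025 m); the robot touches nothing.
It fails at once if a loose thing is lifted, carried or knocked more than 25 mm from its place (distance of any of hammer, dye, spool, wax, buckle_ring, slicker, awl from where it was at the start of the episode above 0.025 m).
It fails at once if the wheel is turned backward well past the one notch (over 0.80 rad) (value of joint wheel above 0.8 rad).
It also fails if it takes over 64 s, if anything falls off the work surface, if the arm or the gripper's body presses on something with over 40 N, if the wrist force passes 120 N, or if a joint passes its speed limit or range.

## Working session

There is one attempt and no reset: what is moved stays moved. The work goes in short steps, Python scripts to look and compute and a tool call to move; the robot and the scene stay as the last step left them, time stands still between calls to the robot, and variables do not carry over. Pictures are saved under pics/ and viewed, about 8 in all and at most 12, crops included, and the job is handed in when it is done.

Besides the shell and the picture viewer there is one more tool, called after "Call:" as a command line: name --argument value ..., lists and objects as JSON in quotes. drive_tool: Moves the arm, as the interface text tells. Its arguments: {"type":"object","properties":{"increments":{"type":"array","items":{"type":"object","properties":{"grip":{"type":"number"},"tx":{"type":"number"},"ty":{"type":"number"},"tz":{"type":"number"},"turn":{"type":"number"}}}},"newtons":{"type":"number"}},"required":["increments"]}

```bash
mkdir -p pics; python3 - <<'E'
from cell import *
import cv2,numpy as np
s=observe();print(s['clock'],s['position'],s['ee_rot'],s['width'],s['force'])
for n in ("scene","side"):
    im=get_image(n);cv2.imwrite(f"pics/{n}0.png",im[:,:,::-1]);c=camera_info(n);print(n,c)
a=cv2.imread("pics/scene0.png");b=cv2.imread("pics/side0.png")
cv2.imwrite("pics/scene0b.png",cv2.resize(a,(768,576),interpolation=cv2.INTER_CUBIC));cv2.imwrite("pics/side0b.png",cv2.resize(b,(768,576),interpolation=cv2.INTER_CUBIC))
E
```

```text
0.0 [ 0.2533303 -0.5707855  0.2259492] [-3.07184328e+00 -6.51071522e-01  7.06558442e-04] 1.0017062274289616 [-0.40449394 -0.29127186  0.01321659]
scene {'fx': 422.51254851851695, 'fy': 422.51254851851695, 'cx': 262.644135891136, 'cy': 191.8351268004397, 'eye': array([ 1.21638673, -0.24316874,  0.7546117 ]), 'rotation': array([-2.01099221, -1.22685103,  0.56314074])}
side {'fx': 452.03533716358527, 'fy': 452.03533716358527, 'cx': 254.02746402731617, 'cy': 197.9427483839742, 'eye': array([ 0.29775887, -0.52055202,  0.91548329]), 'rotation': array([-2.39159375,  0.57129531, -0.21264866])}
```

View pics/scene0b.png

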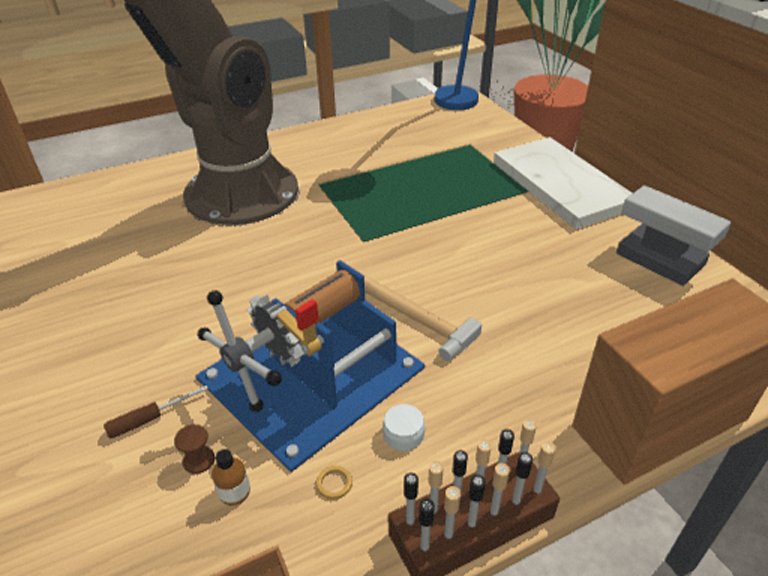

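View pics/side0b.png

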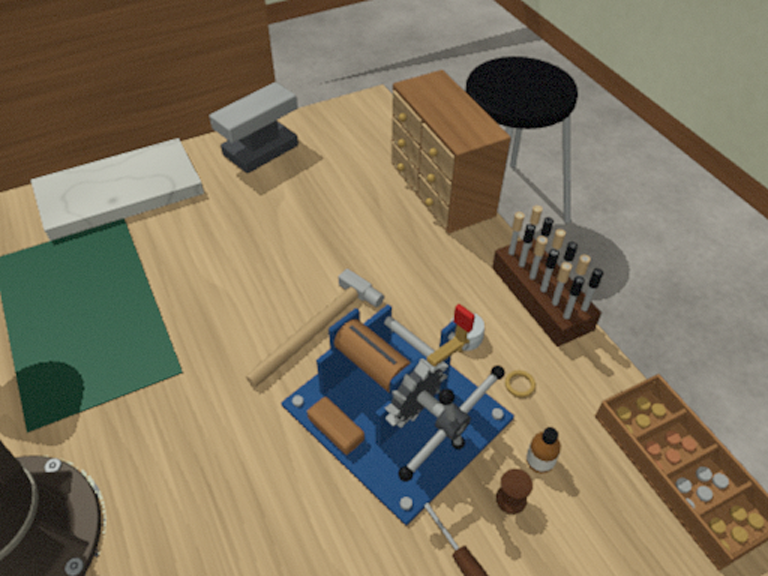

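```bash
cat > h.py <<'E'
import cv2,numpy as np
from scipy.spatial.transform import Rotation as R
from cell import *
def ray(n,uv):
    c=camera_info(n);d=np.array([(uv[0]-c['cx'])/c['fx'],(uv[1]-c['cy'])/c['fy'],1.])
    d=R.from_rotvec(c['rotation']).apply(d);return np.array(c['eye']),d/np.linalg.norm(d)
def tri(a,b):
    A=np.zeros((3,3));y=np.zeros(3);rs=[ray("scene",a),ray("side",b)]
    for e,d in rs:
        P=np.eye(3)-np.outer(d,d);A+=P;y+=P@e
    p=np.linalg.solve(A,y);return p,max(np.linalg.norm((np.eye(3)-np.outer(d,d))@(p-e)) for e,d in rs)
def plane(n,uv,z):
    e,d=ray(n,uv);return e+d*(z-e[2])/d[2]
def red(im):
    h=cv2.cvtColor(im,cv2.COLOR_RGB2HSV);m=((h[...,0]<6)|(h[...,0]>174))&(h[...,1]>190)&(h[...,2]>90)
    n,l,s,c=cv2.connectedComponentsWithStats(m.astype(np.uint8));k=1+np.argmax(s[1:,4]);return c[k],s[k]
def ball(im,uv,r=11):
    u,v=map(int,uv);w=im[v-r:v+r+1,u-r:u+r+1].max(2)<60
    n,l,s,c=cv2.connectedComponentsWithStats(w.astype(np.uint8));k=1+np.argmax(s[1:,4]);return c[k]+[u-r,v-r],s[k]
E
python3 - <<'E'
from h import *
A=cv2.imread("pics/scene0.png")[:,:,::-1].copy();B=cv2.imread("pics/side0.png")[:,:,::-1].copy()
a,sa=red(A);b,sb=red(B);print(a,sa,b,sb,"tab",tri(a,b))
S=[(215,298),(205,334),(274,379),(256,405)];D=[(446,397),(405,473),(498,372),(457,442)]
SS=[ball(A,np.array(p)/1.5) for p in S];DD=[ball(B,np.array(p)/1.5) for p in D]
for x in SS+DD: print(x)
for i in range(4):
    print(i,[(np.round(tri(SS[i][0],d[0])[0],3),round(tri(SS[i][0],d[0])[1],4)) for d in DD])
for n,l in(("scene",[(197,378),(292,470),(425,367)]),("side",[(283,403),(408,522),(513,416)])):
    for p in l: print(n,plane(n,np.array(p)/1.5,.01))
E
```

```text
[204.31952663 209.07692308] [197 200  15  20 169] [308.82517483 211.88111888] [303 203  13  18 143] tab (array([ 0.6491041 , -0.07832287,  0.20680445]), np.float64(0.001011661990906537))
(array([142.93846154, 198.43076923]), array([ 7,  7,  9, 10, 65], dtype=int32))
(array([134.82142857, 221.71428571]), array([ 7,  8,  8,  8, 28], dtype=int32))
(array([182.21518987, 251.92405063]), array([ 6,  6, 11, 10, 79], dtype=int32))
(array([170.70588235, 270.39215686]), array([ 7,  7, 10,  9, 51], dtype=int32))
(array([296.98979592, 264.12244898]), array([ 6,  6, 11, 11, 98], dtype=int32))
(array([269.88732394, 315.52112676]), array([ 7,  6,  9, 11, 71], dtype=int32))
(array([331.78, 247.58]), array([ 7,  7,  8,  9, 50], dtype=int32))
(array([303.23809524, 291.22619048]), array([ 0,  0, 17, 17, 84], dtype=int32))
0 [(array([ 0.567, -0.173,  0.208]), np.float64(0.0016)), (array([ 0.492, -0.185,  0.134]), np.float64(0.0208)), (array([ 0.622, -0.185,  0.25 ]), np.float64(0.0053)), (array([ 0.555, -0.192,  0.187]), np.float64(0.021))]
1 [(array([ 0.58 , -0.182,  0.18 ]), np.float64(0.0225)), (arra
[... 158 characters left out ...]

2 [(array([ 0.615, -0.12 ,  0.082]), np.float64(0.0103)), (array([ 0.532, -0.127, -0.027]), np.float64(0.0153)), (array([ 0.674, -0.139,  0.143]), np.float64(0.0014)), (array([ 0.602, -0.141,  0.052]), np.float64(0.0161))]
3 [(array([ 0.625, -0.135,  0.066]), np.float64(0.0317)), (array([ 0.542, -0.143, -0.051]), np.float64(0.009)), (array([ 0.684, -0.152,  0.128]), np.float64(0.0207)), (array([ 0.612, -0.155,  0.031]), np.float64(0.0057))]
scene [ 0.50371675 -0.22256906  0.01      ]
scene [ 0.72398976 -0.14885775  0.01      ]
scene [0.64516878 0.10008693 0.01      ]
side [0.41250236 0.02857205 0.01      ]
side [ 0.49512352 -0.22223061  0.01      ]
side [ 0.71538633 -0.14994676  0.01      ]
```

Call:
drive_tool --increments '[{"grip":1,"tx":0,"ty":0,"tz":0.1},{"grip":1,"tx":0,"ty":0,"tz":0.2},{"grip":1,"tx":0.1,"ty":0.1,"tz":0.2,"turn":-0.09},{"grip":1,"tx":0.15,"ty":0.2,"tz":0.2,"turn":-0.09},{"grip":1,"tx":0.2,"ty":0.3,"tz":0.2,"turn":-0.09},{"grip":1,"tx":0.26,"ty":0.4,"tz":0.2,"turn":-0.09},{"grip":1,"tx":0.32,"ty":0.5,"tz":0.2,"turn":-0.09},{"grip":1,"tx":0.38,"ty":0.6,"tz":0.2,"turn":-0.09},{"grip":1,"tx":0.44,"ty":0.7,"tz":0.2,"turn":-0.09},{"grip":1,"tx":0.5,"ty":0.8,"tz":0.2,"turn":-0.09},{"grip":1,"tx":0.5,"ty":0.9,"tz":0.2,"turn":-0.09},{"grip":1,"tx":0.5,"ty":0.9,"tz":0.2,"turn":-0.09},{"grip":1,"tx":0.5,"ty":0.9,"tz":0.2,"turn":-0.09},{"grip":1,"tx":0.5,"ty":0.9,"tz":0.2,"turn":-0.09}]'

```text
invalid input
```

Call:
drive_tool --increments '[{"grip":1.0,"tx":0.0,"ty":0.0,"tz":0.1,"turn":0.0},{"grip":1.0,"tx":0.0,"ty":0.0,"tz":0.2,"turn":0.0},{"grip":1.0,"tx":0.1,"ty":0.1,"tz":0.2,"turn":-0.09},{"grip":1.0,"tx":0.2,"ty":0.3,"tz":0.2,"turn":-0.09},{"grip":1.0,"tx":0.3,"ty":0.5,"tz":0.2,"turn":-0.09},{"grip":1.0,"tx":0.4,"ty":0.7,"tz":0.2,"turn":-0.09},{"grip":1.0,"tx":0.5,"ty":0.9,"tz":0.2,"turn":-0.09},{"grip":1.0,"tx":0.5,"ty":0.9,"tz":0.2,"turn":-0.09},{"grip":1.0,"tx":0.5,"ty":0.9,"tz":0.2,"turn":-0.09},{"grip":1.0,"tx":0.5,"ty":0.9,"tz":0.2,"turn":-0.09},{"grip":1.0,"tx":0.5,"ty":0.9,"tz":0.2,"turn":-0.09},{"grip":1.0,"tx":0.5,"ty":0.9,"tz":0.2,"turn":-0.09},{"grip":1.0,"tx":0.5,"ty":0.9,"tz":0.2,"turn":-0.09}]'

```text
clock: 1.4
position: [0.4529, -0.2115, 0.3058]
ee_rot: [-3.1, -0.506, 0.002]
force: [-0.3, -1.3, 0.7]
width: 0.003
```

Call:
drive_tool --increments '[{"grip":1.0,"tx":0.1,"ty":0.07,"tz":0.0,"turn":0.0},{"grip":1.0,"tx":0.2,"ty":0.15,"tz":0.0,"turn":0.0},{"grip":1.0,"tx":0.3,"ty":0.23,"tz":0.0,"turn":0.0},{"grip":1.0,"tx":0.395,"ty":0.3,"tz":0.0,"turn":0.0},{"grip":1.0,"tx":0.395,"ty":0.3,"tz":0.0,"turn":0.0},{"grip":1.0,"tx":0.395,"ty":0.3,"tz":-0.1,"turn":0.0},{"grip":1.0,"tx":0.395,"ty":0.3,"tz":-0.2,"turn":0.0},{"grip":1.0,"tx":0.395,"ty":0.3,"tz":-0.265,"turn":0.0},{"grip":1.0,"tx":0.395,"ty":0.3,"tz":-0.265,"turn":0.0},{"grip":1.0,"tx":0.395,"ty":0.3,"tz":-0.265,"turn":0.0},{"grip":1.0,"tx":0.395,"ty":0.3,"tz":-0.265,"turn":0.0}]'

```text
clock: 2.5
position: [0.6119, -0.0925, 0.2018]
ee_rot: [-3.101, -0.504, -0.002]
force: [-0.5, 0.2, 0.4]
width: 0.005
```

```bash
python3 - <<'E'
from h import *
ims=[]
for n in("scene","side"):
    im=get_image(n);cv2.imwrite(f"pics/{n}1.png",im[:,:,::-1]);print(n,red(im))
    u,v=((200,210),(300,220))[n=="side"]
    ims.append(cv2.resize(im[v-75:v+75,u-70:u+70,::-1],None,fx=2.8,fy=2.8,interpolation=cv2.INTER_CUBIC))
cv2.imwrite("pics/p1.png",np.hstack(ims))
E
```

```text
scene (array([204.18292683, 209.06097561]), array([197, 200,  15,  20, 164], dtype=int32))
side (array([311.6, 218.5]), array([310, 217,   4,   4,  10], dtype=int32))
```

View pics/p1.png

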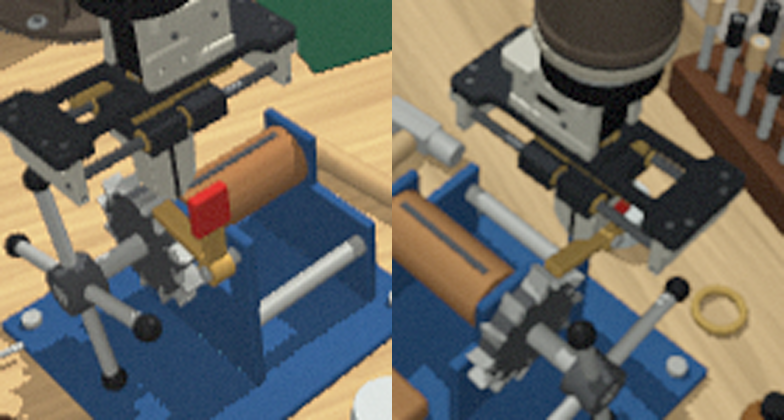

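Call:
drive_tool --increments '[{"grip":1.0,"tx":0.03,"ty":0.01,"tz":-0.012,"turn":0.0},{"grip":1.0,"tx":0.045,"ty":0.015,"tz":-0.012,"turn":0.0},{"grip":1.0,"tx":0.06,"ty":0.02,"tz":-0.012,"turn":0.0},{"grip":1.0,"tx":0.075,"ty":0.025,"tz":-0.012,"turn":0.0},{"grip":1.0,"tx":0.09,"ty":0.03,"tz":-0.012,"turn":0.0},{"grip":1.0,"tx":0.1,"ty":0.033,"tz":-0.012,"turn":0.0},{"grip":1.0,"tx":0.11,"ty":0.037,"tz":-0.012,"turn":0.0},{"grip":1.0,"tx":0.11,"ty":0.037,"tz":-0.012,"turn":0.0},{"grip":1.0,"tx":0.11,"ty":0.037,"tz":-0.012,"turn":0.0}]'

```text
clock: 3.5
position: [0.6563, -0.077, 0.1971]
ee_rot: [-3.1, -0.505, -0.004]
force: [-0.3, 0.6, -0.2]
width: 0.003
```

```bash
python3 - <<'E'
from h import *
im=get_image("scene");cv2.imwrite("pics/scene2.png",im[:,:,::-1]);print(red(im),ball(im,(143,198)))
c=red(im)[0]
# predicted tab pixel vs pawl angle
k=camera_info("scene");Rm=R.from_rotvec(k['rotation']);ex=np.array([.949,.315,0]);P=np.array([.5684,-.105,.152])+.085*ex
for q in np.arange(0,.91,.1):
    p=P+.055*(np.sin(q)*ex+np.cos(q)*np.array([0,0,1]));v=Rm.inv().apply(p-k['eye']);print(round(q,1),v[0]/v[2]*k['fx']+k['cx'],v[1]/v[2]*k['fy']+k['cy'])
cv2.imwrite("pics/p2.png",cv2.resize(im[135:285,120:270,::-1],None,fx=3.5,fy=3.5,interpolation=cv2.INTER_CUBIC))
E
```

```text
(array([213.50537634, 218.51612903]), array([206, 211,  16,  16,  93], dtype=int32)) (array([150.0106383 , 191.88297872]), array([12,  0, 11, 14, 94], dtype=int32))
0.0 204.72931849335893 208.58723291198748
0.1 206.61182294405666 210.093491272578
0.2 208.51429337035987 211.80672078321345
0.3 210.41493325848842 213.70896815018597
0.4 212.2916322525818 215.7795011367776
0.5 214.12232462007756 217.99508321832138
0.6 215.88535884179868 220.33031406149757
0.7 217.5598670197847 222.75802753341068
0.8 219.12612238993808 225.24973614950954
0.9 220.56587346579332 227.77610860601027
```

View pics/p2.png

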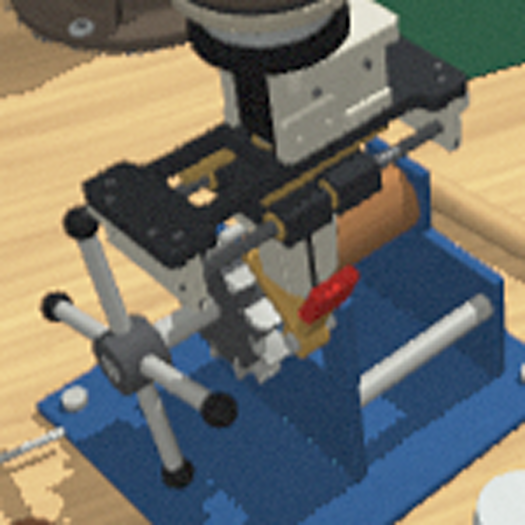

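Call:
drive_tool --increments '[{"grip":1.0,"tx":-0.04,"ty":-0.013,"tz":0.0,"turn":0.0},{"grip":1.0,"tx":-0.09,"ty":-0.03,"tz":0.0,"turn":0.0},{"grip":1.0,"tx":-0.09,"ty":-0.03,"tz":0.1,"turn":0.0},{"grip":1.0,"tx":-0.19,"ty":-0.06,"tz":0.15,"turn":0.0},{"grip":1.0,"tx":-0.28,"ty":-0.15,"tz":0.15,"turn":0.0},{"grip":1.0,"tx":-0.304,"ty":-0.267,"tz":0.15,"turn":0.0},{"grip":1.0,"tx":-0.304,"ty":-0.267,"tz":0.15,"turn":0.0},{"grip":1.0,"tx":-0.304,"ty":-0.267,"tz":0.08,"turn":0.0},{"grip":1.0,"tx":-0.304,"ty":-0.267,"tz":0.0,"turn":0.0},{"grip":1.0,"tx":-0.304,"ty":-0.267,"tz":0.0,"turn":0.0},{"grip":1.0,"tx":-0.304,"ty":-0.267,"tz":0.0,"turn":0.0}]'

```text
clock: 4.65
position: [0.5349, -0.1836, 0.1977]
ee_rot: [-3.1, -0.505, -0.004]
force: [1.0, 0.1, 0.6]
width: 0.005
```

```bash
python3 - <<'E'
from h import *
im=get_image("scene");cv2.imwrite("pics/scene3.png",im[:,:,::-1]);print(red(im),ball(im,(143,198)),ball(im,(182,252)))
# predicted ball pixels versus wheel angle
k=camera_info("scene");Rm=R.from_rotvec(k['rotation']);ex=np.array([.949,.315,0]);ez=np.array([0,0,1.]);H=np.array([.5889,-.1667,.12])
for w in (-.05,-.025,0,.3,.4,.45,.5):
    o=[]
    for t in (w-.225,w-.225+np.pi/2):
        v=Rm.inv().apply(H+.092*(np.sin(t)*ex+np.cos(t)*ez)-k['eye']);o+=[v[0]/v[2]*k['fx']+k['cx'],v[1]/v[2]*k['fy']+k['cy']]
    print(w,np.round(o,1))
cv2.imwrite("pics/p3.png",cv2.resize(im[135:285,90:240,::-1],None,fx=3.5,fy=3.5,interpolation=cv2.INTER_CUBIC))
E
```

```text
(array([213.57142857, 218.49450549]), array([206, 211,  16,  16,  91], dtype=int32)) (array([141.13580247, 196.9382716 ]), array([ 2,  0, 14, 16, 81], dtype=int32)) (array([182.25675676, 252.10810811]), array([ 6,  7, 11,  9, 74], dtype=int32))
-0.05 [142.4 197.3 182.5 250.1]
-0.025 [143.  197.6 182.8 251.1]
0 [143.6 198.  183.1 252. ]
0.3 [151.6 203.9 185.6 261.9]
0.4 [154.4 206.6 185.8 264.6]
0.45 [155.9 208.1 185.8 265.8]
0.5 [157.4 209.7 185.7 266.9]
```

View pics/p3.png

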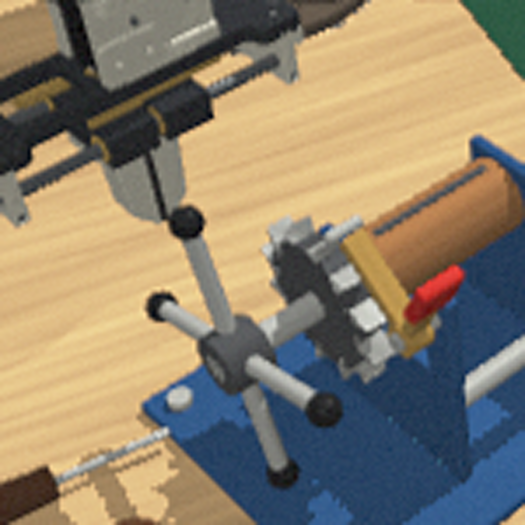

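Call:
drive_tool --increments '[{"grip":1.0,"tx":0.03,"ty":0.01,"tz":0.0,"turn":0.0},{"grip":1.0,"tx":0.05,"ty":0.017,"tz":0.0,"turn":0.0},{"grip":1.0,"tx":0.065,"ty":0.022,"tz":0.0,"turn":0.0},{"grip":1.0,"tx":0.08,"ty":0.027,"tz":0.0,"turn":0.0},{"grip":1.0,"tx":0.095,"ty":0.032,"tz":0.0,"turn":0.0},{"grip":1.0,"tx":0.11,"ty":0.037,"tz":0.0,"turn":0.0},{"grip":1.0,"tx":0.12,"ty":0.04,"tz":0.0,"turn":0.0},{"grip":1.0,"tx":0.128,"ty":0.043,"tz":0.0,"turn":0.0},{"grip":1.0,"tx":0.132,"ty":0.045,"tz":0.0,"turn":0.0},{"grip":1.0,"tx":0.132,"ty":0.045,"tz":0.0,"turn":0.0},{"grip":1.0,"tx":0.132,"ty":0.045,"tz":0.0,"turn":0.0}]'

```text
clock: 5.8
position: [0.5885, -0.1658, 0.1984]
ee_rot: [3.101, 0.505, 0.007]
force: [-1.4, -0.3, -1.2]
width: 0.004
```

```bash
python3 - <<'E'
from h import *
im=get_image("scene");cv2.imwrite("pics/scene4.png",im[:,:,::-1]);print(red(im)[0],ball(im,(155,207),8),ball(im,(186,265)))
cv2.imwrite("pics/p4.png",cv2.resize(im[135:285,90:240,::-1],None,fx=3.5,fy=3.5,interpolation=cv2.INTER_CUBIC))
E
```

```text
[213.52747253 218.64835165] (array([154.95454545, 207.90909091]), array([ 3,  0, 11, 15, 88], dtype=int32)) (array([185.34285714, 267.        ]), array([ 6,  8, 10, 10, 70], dtype=int32))
```

View pics/p4.png

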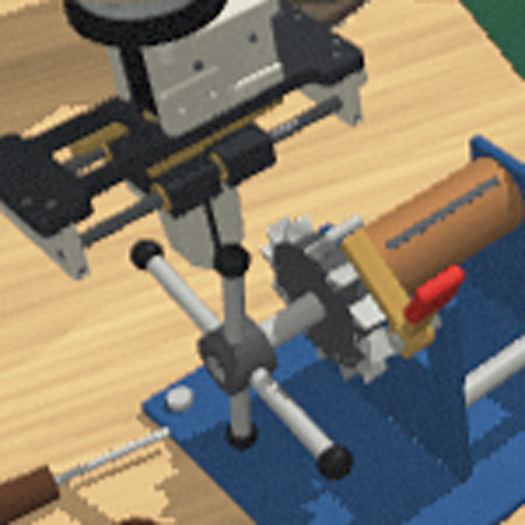

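Call:
drive_tool --increments '[{"grip":1.0,"tx":-0.05,"ty":-0.017,"tz":0.0,"turn":0.0},{"grip":1.0,"tx":-0.107,"ty":-0.035,"tz":0.0,"turn":0.0},{"grip":1.0,"tx":-0.107,"ty":-0.035,"tz":0.1,"turn":0.0},{"grip":1.0,"tx":-0.107,"ty":-0.035,"tz":0.19,"turn":0.0},{"grip":1.0,"tx":-0.107,"ty":-0.035,"tz":0.19,"turn":0.0},{"grip":1.0,"tx":0.0,"ty":0.04,"tz":0.19,"turn":0.0},{"grip":1.0,"tx":0.1,"ty":0.12,"tz":0.19,"turn":0.0},{"grip":1.0,"tx":0.2,"ty":0.2,"tz":0.19,"turn":0.0},{"grip":1.0,"tx":0.329,"ty":0.278,"tz":0.19,"turn":0.0},{"grip":1.0,"tx":0.329,"ty":0.278,"tz":0.19,"turn":0.0},{"grip":1.0,"tx":0.329,"ty":0.278,"tz":0.19,"turn":0.0}]'

```text
clock: 6.95
position: [0.7217, -0.051, 0.2729]
ee_rot: [-3.098, -0.511, -0.007]
force: [0.0, 0.6, -0.6]
width: 0.004
```

```bash
python3 - <<'E'
from h import *
im=get_image("side");cv2.imwrite("pics/side5.png",im[:,:,::-1])
im=get_image("scene");cv2.imwrite("pics/scene5.png",im[:,:,::-1]);print(ball(im,(155,207),10),ball(im,(186,265)))
k=camera_info("scene");Rm=R.from_rotvec(k['rotation']);ex=np.array([.949,.315,0]);ez=np.array([0,0,1.]);H=np.array([.5889,-.1667,.12])
def est(a,b):
    from scipy.optimize import least_squares
    def f(w):
        o=[]
        for t in (w[0]-.225,w[0]-.225+np.pi/2):
            v=Rm.inv().apply(H+.092*(np.sin(t)*ex+np.cos(t)*ez)-k['eye']);o+=[v[0]/v[2]*k['fx']+k['cx'],v[1]/v[2]*k['fy']+k['cy']]
        return np.array(o)-np.r_[a,b]
    r=least_squares(f,[.2]);return r.x,r.fun
i0=cv2.imread("pics/scene0.png")[:,:,::-1].copy()
print(est(ball(i0,(143,198))[0],ball(i0,(182,252))[0]),est(ball(im,(155,207),10)[0],ball(im,(186,265))[0]))
cv2.imwrite("pics/p5.png",cv2.resize(im[105:285,90:270,::-1],None,fx=3,fy=3,interpolation=cv2.INTER_CUBIC))
E
```

```text
(array([155.95522388, 209.2238806 ]), array([ 7,  8,  9, 10, 67], dtype=int32)) (array([185.28571429, 267.        ]), array([ 6,  8, 10, 10, 70], dtype=int32))
(array([-0.01097652]), array([ 0.41481694, -0.61941697,  0.78922961, -0.3216638 ])) (array([0.47698927]), array([ 0.74906537, -0.25119547,  0.5018959 , -0.59862277]))
```

View pics/p5.png

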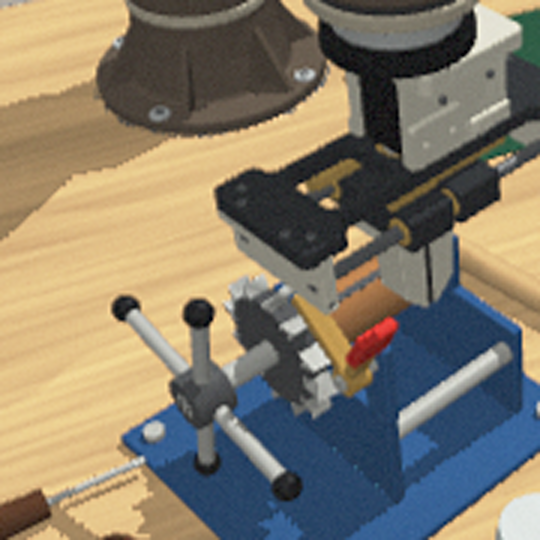

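Call:
drive_tool --increments '[{"grip":1.0,"tx":0.0,"ty":0.0,"tz":-0.1,"turn":0.0},{"grip":1.0,"tx":0.0,"ty":0.0,"tz":-0.18,"turn":0.0},{"grip":1.0,"tx":0.0,"ty":0.0,"tz":-0.18,"turn":0.0},{"grip":1.0,"tx":-0.03,"ty":-0.01,"tz":-0.18,"turn":0.0},{"grip":1.0,"tx":-0.05,"ty":-0.017,"tz":-0.18,"turn":0.0},{"grip":1.0,"tx":-0.07,"ty":-0.023,"tz":-0.18,"turn":0.0},{"grip":1.0,"tx":-0.09,"ty":-0.03,"tz":-0.18,"turn":0.0},{"grip":1.0,"tx":-0.105,"ty":-0.035,"tz":-0.18,"turn":0.0},{"grip":1.0,"tx":-0.12,"ty":-0.04,"tz":-0.18,"turn":0.0},{"grip":1.0,"tx":-0.13,"ty":-0.043,"tz":-0.18,"turn":0.0},{"grip":1.0,"tx":-0.138,"ty":-0.046,"tz":-0.18,"turn":0.0},{"grip":1.0,"tx":-0.138,"ty":-0.046,"tz":-0.18,"turn":0.0}]'

```text
clock: 8.25
position: [0.6642, -0.0732, 0.2017]
ee_rot: [3.1, 0.505, 0.005]
force: [0.6, -0.1, 0.2]
width: 0.002
```

Call:
drive_tool --increments '[{"grip":1.0,"tx":-0.003,"ty":-0.001,"tz":0.0,"turn":0.0},{"grip":1.0,"tx":-0.005,"ty":-0.0017,"tz":0.0,"turn":0.0},{"grip":1.0,"tx":-0.005,"ty":-0.0017,"tz":0.0,"turn":0.0}]'

```text
clock: 8.55
position: [0.664, -0.0733, 0.2018]
ee_rot: [-3.101, -0.506, -0.011]
force: [9.0, 2.6, -2.2]
width: 0.001
```

```bash
python3 - <<'E'
from h import *
im=get_image("scene");s=observe();print(s['position'],s['force'],red(im)[0],ball(im,(155,207),10)[0],ball(im,(186,265))[0])
E
```

```text
[ 0.66403166 -0.07332382  0.20178011] [ 8.11292315  2.28180227 -3.06531187] [200.53846154 217.38461538] [161.1875   199.890625] [185.27027027 266.81081081]
```

Call:
drive_tool --increments '[{"grip":1.0,"tx":-0.006,"ty":-0.002,"tz":0.0,"turn":0.0},{"grip":1.0,"tx":-0.008,"ty":-0.0027,"tz":0.0,"turn":0.0},{"grip":1.0,"tx":-0.008,"ty":-0.0027,"tz":0.0,"turn":0.0}]'

```text
clock: 8.9
position: [0.664, -0.0732, 0.2019]
ee_rot: [-3.1, -0.507, -0.021]
force: [14.0, 2.7, -7.0]
width: 0.003
```

Call:
drive_tool --increments '[{"grip":1.0,"tx":0.05,"ty":0.017,"tz":0.0,"turn":0.0},{"grip":1.0,"tx":0.12,"ty":0.04,"tz":0.0,"turn":0.0},{"grip":1.0,"tx":0.12,"ty":0.04,"tz":0.1,"turn":0.0},{"grip":1.0,"tx":0.12,"ty":0.04,"tz":0.2,"turn":0.0},{"grip":1.0,"tx":0.12,"ty":0.04,"tz":0.3,"turn":0.0},{"grip":1.0,"tx":0.12,"ty":0.04,"tz":0.3,"turn":0.0},{"grip":1.0,"tx":0.12,"ty":0.04,"tz":0.3,"turn":0.0}]'

```text
clock: 9.6
position: [0.7121, -0.0573, 0.3224]
ee_rot: [3.1, 0.507, 0.022]
force: [-0.7, -0.1, 0.3]
width: 0.004
```

```bash
python3 - <<'E'
from h import *
b=get_image("side");im=get_image("scene");print(red(im),ball(im,(155,207),10)[0],ball(im,(186,265))[0],red(b))
cv2.imwrite("pics/p6.png",np.hstack([cv2.resize(x[:,:,::-1],None,fx=3,fy=3,interpolation=cv2.INTER_CUBIC) for x in(im[160:290,125:255],b[180:310,240:370])]))
E
```

```text
(array([204.31736527, 209.19760479]), array([197, 200,  15,  20, 167], dtype=int32)) [155.95588235 209.17647059] [185.22857143 266.98571429] (array([308.75714286, 211.91428571]), array([303, 203,  13,  18, 140], dtype=int32))
```

View pics/p6.png

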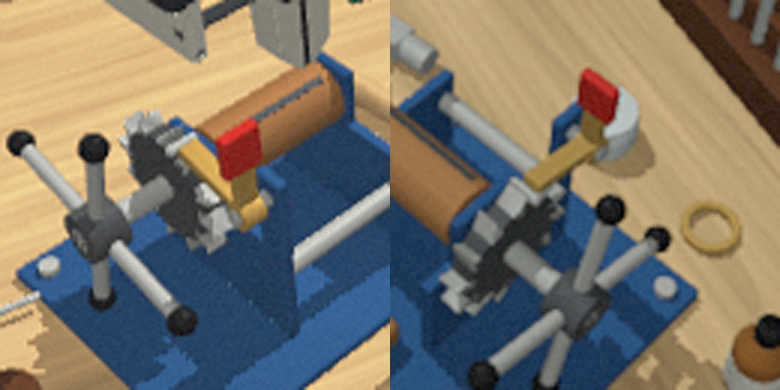

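```bash
python3 -c "
from cell import *
s=observe();print(s['clock'],abs(s['dq']).max());print(sign_off())"
```

```text
9.7 0.008254804319210161
the job is handed in; nothing more can be done
None
```

I lifted the pawl, turned the wheel back one notch and pushed the pawl home again, then handed the job in at 9.7 s. No verdict is reported.

- **Pawl lift:** a fingertip push on the red tab raised the pawl to about 0.45–0.5 rad. The wheel had not moved at that point.
- **Wheel:** pushing the uppermost bar took the wheel from about -0.01 rad to about 0.47 rad, estimated from the ball positions in the scene camera. That is slightly past the 0.45 aim, but inside the 0.34–0.52 range for the next notch.
- **Re-seating:** pushing the tab back ended at a hard stop. The finger did not move further when the push rose from 9 to 14 N.

**Last checks:** after I backed away, the tab was within about 0.1 pixel of its starting position in both cameras, so the pawl is seated to about 0.01 rad. The balls had not moved while the pawl was seating. The gripper was clear of everything and the arm was still. In the last pictures the wax tin and buckle ring looked undisturbed. The other loose things were fully or partly out of view, and I did not measure any of them, but the arm stayed well above the bench throughout.

The first drive call was refused as invalid input because some rows left out the turn value. Nothing moved, and I re-sent it in full. No check failed or disagreed with another.

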